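Tip two crates to find the stamped one and push it over the line

ROBOT

A 6-joint arm with a two-finger parallel gripper is mounted at the origin on a cart in front of the work surface, level with it; the furniture and walls round the work are solid. World frame = base frame: x ahead of the robot, y to its left, z up, the work surface at z = 0. Lengths are in mm, angles in rad, forces in N, time in s.
With the tool pointing down it reaches from about 350 to 975 mm from the base axis. Payload 7.1 kg.
Tool frame: the origin (TCP) lies at the very end of the fingers, on their centre line; the grasp point (between the pads) lies 19 mm behind it (ctrl.grip_point_offset is the distance from the TCP to the grasp point, in mm); x points along the fingers, y is the direction in which the jaws open and shut, and the axes are right-handed (so a half turn about x gives the same grasp; the last joint's range is limited). The gripper opens to 88 mm and grips with 3 to 60 N. Pads are 20 mm wide; open, the fingers measure 115 mm over their backs; the gripper's body (75 mm by 178 mm) begins 61 mm behind the grasp point.
Start: joints at [1.202, 0.423, 1.63, -0, 1.089, -0.019], TCP at [214.162, 587.145, 222.675] pointing down, gripper open.
Joint ranges: [-3, 3], [-0.9, 2.11], [0.09, 2.58], [-1.31, 4.45], [0.11, 2.69], [-2.54, 2.54]. Speed limits (rad/s): [2.39, 2.39, 3.01, 3.14, 3.14, 3.14].

INTERFACE

Orientations are given as a rotation vector (axis times angle).
In Python, from workcell import ctrl, vision, workorder gives the robot as it stands.
- The arm moves only by the shell command python3 -m crank 'ROWS'. ROWS is JSON, a list of rows, each a list of 3 entries, a list of its own where there are three numbers: the shift along the tool's x, y, z in m, then the turn, a rotation vector about the tool's x, y, z in rad, then the finger opening in m, from 0 to 0.0878. In form: [[[dx, dy, dz], [wx, wy, wz], jaw], ...]. A call has exactly 8 rows; each row shifts and turns the commanded pose from where the row before left it, along the tool's axes as they then stand; what a row does not reach is not made up. A row lasts 1/12 s, in which the tool goes at most 41.7 mm and 7.16 degrees, less where a joint would pass 70% of its speed; a pose out of reach is approached as far as the arm can. A call with a gripper value outside its range is refused whole. The fingers move at their own pace and stop on an object; the grip force is fixed at half the most. Time passes only in rows, so rows that do not move let the fingers close, or fill a call up. It gives the time, the measured TCP pose, the force and the opening at its end, in the units of the state.
- ctrl.get_obs(): the state, without advancing time (a new reading comes with each control period).
- vision.get_image(name): name is "side" or "top" or "wrist"; returns a dict with "img" (400x640x3 uint8, blue, green, red), "mtx" (3x3 intrinsics, pixels), "rvec" (rotation vector, rad) and "tvec" (3), from world to camera coordinates, as OpenCV has them; the wrist camera has in their place "hand_eye" (4x4, takes a point from camera to tool coordinates, whose origin is the TCP and whose axes are the tool frame's). Camera axes: x right, y down, z forward; pixel columns grow to the right and rows downward; lengths in mm; the calibration is good to about 2 mm. A picture is of the moment at which its call begins: read the wrist's pose just before it. There is no depth.
- workorder.close_job(): hands the job in, once; it reports no verdict.
The state is a dict: "t": time; "qpos": joint angles; "qvel": joint speeds; "joint_torque": joint torques, N m; "ee_pos": TCP position; "orientation": TCP orientation; "ft_force": force on the tool from outside, world axes, zero at the start; "moment": the same for the moment, N m; "width": finger opening in mm.
Only numpy, scipy, OpenCV 4.12 (cv2) and the standard library are available. Lean on these libraries where they do the work, as an engineer would, in place of code of your own. Each camera call takes 0.05 s, during which the arm holds its last target.

TASK

One of the two small wooden crates has a stamp underneath. Without gripping or lifting either, first push each crate over away from you, so that both lie on their back sides with their undersides facing you; then push the stamped one forward along the surface, as it lies, until it is wholly beyond the dispatch line (the dark steel strip) and close behind it. Leave the other crate lying where you tipped it, short of the line, and do not disturb the things around.

Things in the scene. Friction and masses are not known exactly. Their poses are not given: they have to be found in the camera images.
- crate_one: one of two alike open wooden crates, 38 deep (x) x 84 wide (y) x 66 mm high, 0.14 to 0.28 kg, walls 5 mm (ends 7), upright and empty at the start. Origin: centre of the underside; z up out of the open top, x level, away from the robot to within 0.2 rad. Underneath: two skids 5 mm thick, 14 wide, along both ends, a bare board between. Either may be the left or the right one
- crate_two: the other crate, same size and axes. Pushed away from the robot near the top of its near long side, a crate tips over its far bottom edge rather than slides (it may slide some mm first); past about 30 degrees it falls onto its back (the long side at +x). There it lies 38 mm high, 66 mm deep, z pointing away from the robot, underside upright and facing the robot
- crate_one_heel_left (a point): the left end of the far bottom edge of crate_one, the edge over which it is tipped (19, +42, 0 mm in the crate's frame); it stays on the surface
- crate_one_heel_right (a point): the right end of the far bottom edge of crate_one, the edge over which it is tipped (19, -42, 0 mm in the crate's frame); it stays on the surface
- crate_two_heel_left (a point): the left end of the far bottom edge of crate_two, the edge over which it is tipped (19, +42, 0 mm in the crate's frame); it stays on the surface
- crate_two_heel_right (a point): the right end of the far bottom edge of crate_two, the edge over which it is tipped (19, -42, 0 mm in the crate's frame); it stays on the surface
- stamp (a point): centre of the stamp, a dark ring 37 mm across with a bar through it, flat on the bare board underneath one of the two crates, 5 mm inside the level of the skids; the other crate has none
- line_mid (a point): middle of the dispatch line, a flat dark steel strip 14 mm wide, 360 mm long and 1 mm thick lying on the surface, which things slide over; x points across the strip, away from the robot, y along it; the crates start on the robot's side of it
- nut: bystander, not to be disturbed: M16 nut, 24 x 27 x 13 mm, between the crates; origin at the centre of its underside
- bolt: bystander, not to be disturbed: M12 bolt lying down, 21 x 63 x 19 mm, on the far right; origin at the centre of its underside
- oilstone: bystander, not to be disturbed: oilstone block, 45 x 125 x 24 mm, on the right; origin at the centre of its underside
- tape: bystander, not to be disturbed: roll of masking tape, 72 mm across, 19 high, on the right; origin at the centre of its underside
- paste: bystander, not to be disturbed: round tin, 66 mm across, 39 high, on the far right; origin at the centre of its underside

How it is judged:
By the outcome, as a careful person would: the job done as asked, in the order asked, and still so for the second after the job is handed in, with the robot touching nothing.
It also fails if it takes over 58 s, if anything falls off the work surface, if the arm or the gripper's body presses on something with over 40 N, if the wrist force passes 120 N, or if a joint passes its speed limit or range.

## Working session

There is one attempt and no reset: what is moved stays moved. The work goes in short steps, Python scripts to look and compute and a shell command to move; the robot and the scene stay as the last step left them, time stands still between calls to the robot, and variables do not carry over. Pictures are saved under pics/ and viewed, and the job is handed in when it is done.

```bash
ls; mkdir -p pics; python3 - <<'E'
from workcell import ctrl, vision
import cv2
o=ctrl.get_obs();print(o)
for n in("side","top","wrist"):
    d=vision.get_image(n);cv2.imwrite(f"pics/{n}0.png",d["img"])
    print(n,{k:v for k,v in d.items() if k!="img"})
E
```

```text
pics
{'t': 0.0, 'qpos': array([ 1.20202502e+00,  4.23842276e-01,  1.63069232e+00, -1.66351057e-05,
        1.08857880e+00, -1.89755862e-02]), 'qvel': array([-1.26236534e-03, -1.29735702e-03,  9.36135249e-04, -4.27973058e-06,
        1.06519405e-03,  1.97806345e-04]), 'joint_torque': array([ 3.37470330e-03, -5.44604588e+01, -2.73670542e+01,  6.45575090e-02,
        2.27210205e-02, -1.11894983e-04]), 'ee_pos': array([213.95700857, 586.64672822, 221.89988241]), 'orientation': array([ 0.27330075,  1.55359288, -0.27565917]), 'ft_force': array([ 0.50987184,  0.57834741, -0.24716522]), 'moment': array([-0.0065169 ,  0.02632257, -0.02270975]), 'width': 87.74928512253805}
side {'mtx': array([[458.85583715,   0.        , 319.24956724],
       [  0.        , 458.85583715, 196.99375707],
       [  0.        ,   0.        ,   1.        ]]), 'rvec': array([ 2.04853739, -0.55753336,  0.30067693]), 'tvec': array([-461.64189367,  114.97391877,  774.26865893])}
top {'mtx': array([[495.15807248,   0.        , 312.00544524],
       [  0.        , 495.15807248, 200.19423597],
       [  0.        ,   0.        ,   1.        ]]), 'rvec': array([ 2.12065405, -2.138993  ,  0.1520632 ]), 'tvec': array([ -58.57932327,  493.86861562, 1123.08880592])}
wrist {'mtx': array([[350.53046916,   0.        , 327.1121008 ],
       [  0.        , 350.53046916, 195.58287334],
       [  0.        ,   0.        ,   1.        ]]), 'hand_eye': array([[ 1.10591449e-03, -2.61246986e-01,  9.65271355e-01,
        -1.61591649e+02],
       [ 9.99999042e-01, -5.14308210e-04, -1.28489766e-03,
         1.03056342e-01],
       [ 8.32122623e-04,  9.65271852e-01,  2.61246167e-01,
        -7.10849196e+01],
       [ 0.00000000e+00,  0.00000000e+00,  0.00000000e+00,
         1.00000000e+00]])}
```

View pics/top0.png

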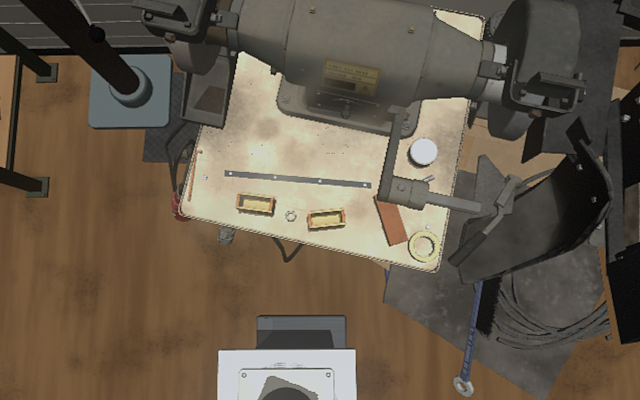

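View pics/side0.png

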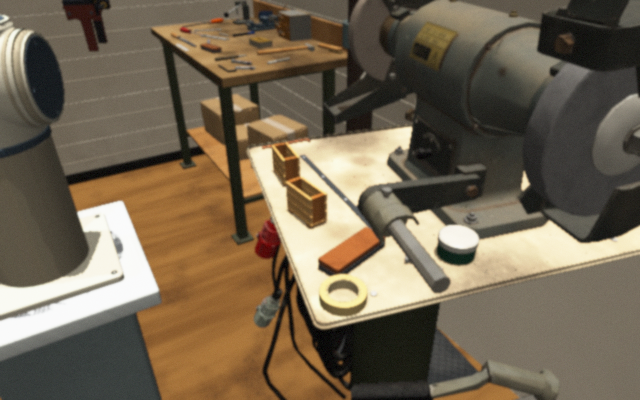

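View pics/wrist0.png

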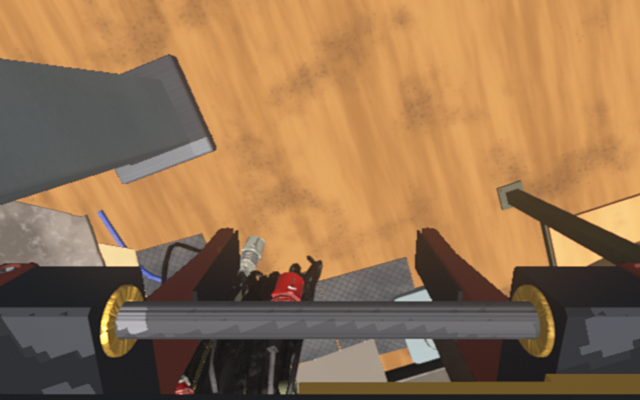

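```bash
cat > h.py <<'E'
from workcell import ctrl, vision
import cv2, numpy as np
from scipy.spatial.transform import Rotation as R
def cam(n):
    o=ctrl.get_obs(); d=vision.get_image(n)
    if n=="wrist":
        T=np.eye(4);T[:3,:3]=R.from_rotvec(o["orientation"]).as_matrix();T[:3,3]=o["ee_pos"]
        W=T@d["hand_eye"]; d["Rcw"]=W[:3,:3];d["c"]=W[:3,3]
    else:
        Rm=cv2.Rodrigues(d["rvec"])[0]; d["Rcw"]=Rm.T; d["c"]=-Rm.T@d["tvec"]
    return d
def ray(d,uv,z=0):
    v=d["Rcw"]@np.linalg.inv(d["mtx"])@np.array([uv[0],uv[1],1.])
    return d["c"]+v*(z-d["c"][2])/v[2]
def proj(d,P):
    p=d["mtx"]@(d["Rcw"].T@(np.asarray(P,float)-d["c"])); return p[:2]/p[2]
E
python3 - <<'E'
from h import *
d=cam("top")
c=d["img"][130:280,170:490]
cv2.imwrite("pics/topz.png",cv2.resize(c[:, :200],None,fx=4,fy=4,interpolation=cv2.INTER_CUBIC))
cv2.imwrite("pics/topz2.png",cv2.resize(d["img"][100:280,330:530],None,fx=3,fy=3,interpolation=cv2.INTER_CUBIC))
s=cam("side");cv2.imwrite("pics/sidez.png",cv2.resize(s["img"][130:260,240:400],None,fx=4,fy=4,interpolation=cv2.INTER_CUBIC))
for n in(d,s):print(n["c"])
E
```

```text
[ 307.92532195  -82.49152331 1186.1885842 ]
[ 100.89044742 -758.72502243  489.87922403]
```

View pics/topz.png

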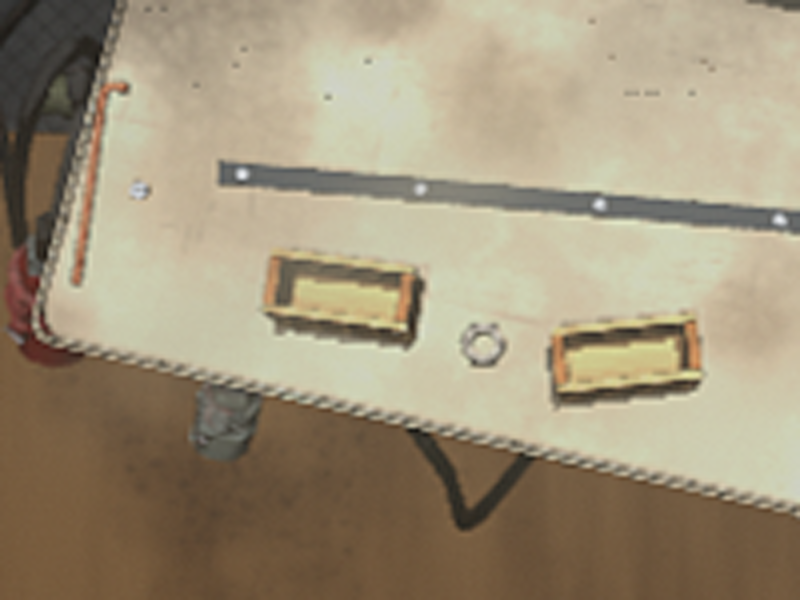

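View pics/topz2.png

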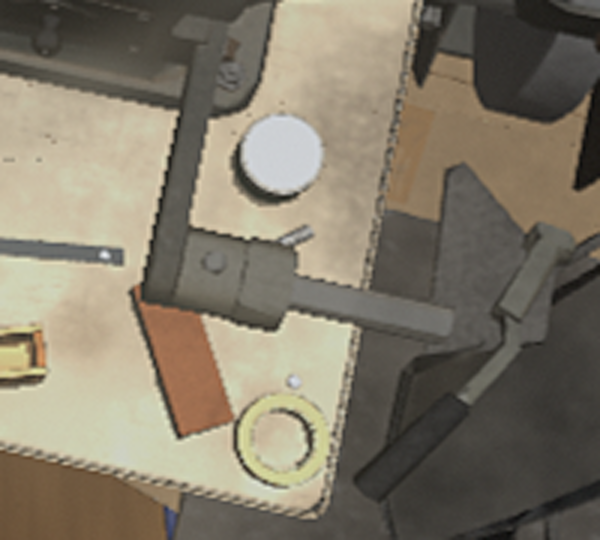

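View pics/sidez.png

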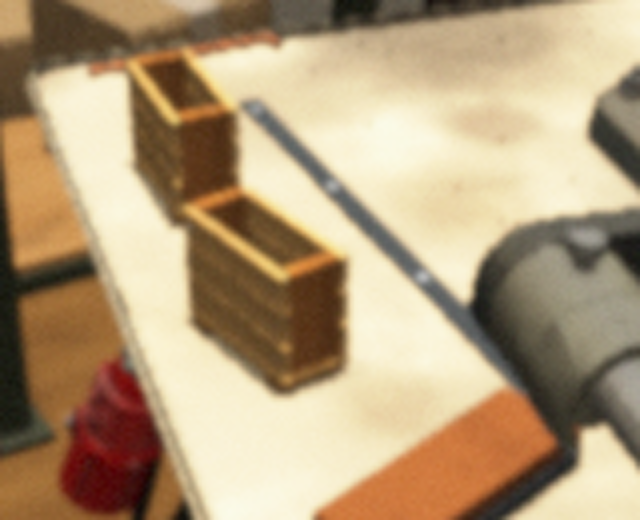

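```bash
python3 - <<'E'
from h import *
d=cam("top")
im=d["img"]
hsv=cv2.cvtColor(im,cv2.COLOR_BGR2HSV)
f=lambda u,v:((u+.5)/4-.5+170,(v+.5)/4-.5+130)
for nm,q in(("L",[(273,253),(420,267),(414,333),(266,318)]),("R",[(553,325),(696,313),(702,380),(560,392)])):
    P=[ray(d,f(*p),66)[:2] for p in q]; print(nm,np.round(P,1))
    c=np.mean(P,0); a=(P[0]-P[1]+P[3]-P[2]); yaw=np.arctan2(-a[0],a[1]); print(c,yaw, np.linalg.norm(a)/2, np.linalg.norm(P[0]-P[3]))
    ex=np.array([np.cos(yaw),np.sin(yaw)]);ey=np.array([-ex[1],ex[0]])
    print("heels",c+19*ex+42*ey,c+19*ex-42*ey)
print("line",[np.round(ray(d,f(*p),1)[:2],1) for p in[(220,173),(600,204),(780,219),(219,184),(219,161)]])
g=lambda u,v:((u+.5)/3-.5+330,(v+.5)/3-.5+100)
print("line right end",ray(d,g(123,257),1))
print("nut",ray(d,f(484,343),10))
print("oil",[np.round(ray(d,g(*p),24)[:2]) for p in[(133,290),(180,437),(232,417),(200,310)]])
print("edge",[np.round(ray(d,f(*p),0)[:2]) for p in[(40,335),(800,510),(400,420)]])
print("arm/rest px at z 60..150",[np.round(ray(d,g(*p),z)[:2]) for z in(60,150) for p in[(145,300),(280,325),(165,170),(180,100)]])
print("mot",[np.round(ray(d,p,z)[:2]) for z in(50,200,300) for p in[(280,100),(230,30),(400,135)]])
E
```

```text
L [[507.8 107.4]
 [498.8  22.6]
 [460.5  25.8]
 [470.  110.8]]
[484.27497514  66.63460204] -0.10871860088250794 85.4110500317543 37.932887993026824
heels [507.71998959 106.32504544] [498.60560684  22.8209855 ]
R [[ 464.4  -53.7]
 [ 470.5 -135.4]
 [ 432.  -138.1]
 [ 425.9  -57.4]]
[448.20788575 -96.15060979] 0.07518982136418342 81.42197677108244 38.63359930797378
heels [463.99920498 -52.84201668] [ 470.30920044 -136.60468114]
line [array([569.6, 151.9]), array([547.7, -81.1]), array([ 537.2, -190.5]), array([562.7, 152.3]), array([577.1, 152.6])]
line right end [ 534.66074345 -205.08543265    1.        ]
nut [461.71076585 -10.82116672  10.        ]
oil [array([ 504., -210.]), array([ 387., -243.]), array([ 402., -284.]), array([ 487., -262.])]
edge [array([470., 260.]), array([ 361., -198.]), array([417.,  40.])]
arm/rest px at z 60..150 [array([ 490., -215.]), array([ 469., -317.]), array([ 592., -233.]), array([ 648., -247.]), array([ 475., -204.]), array([ 456., -298.]), array([ 569., -221.]), array([ 621., -234.])]
mot [array([737.,  12.]), array([919., 136.]), array([ 646., -272.]), array([680.,  -0.]), array([839., 108.]), array([ 601., -247.]), array([642.,  -9.]), array([785.,  88.]), array([ 571., -231.])]
```

```bash
python3 - <<'E'
from h import *
o=ctrl.get_obs();print(o["t"]);M=R.from_rotvec(o["orientation"]).as_matrix();print(np.round(M,3))
t=cam("top");s=cam("side");print(t["mtx"][0,0])
def P(d):return d["mtx"]@np.c_[d["Rcw"].T,-d["Rcw"].T@d["c"]]
def tri(a,b):
    X=cv2.triangulatePoints(P(t),P(s),np.array(a,float),np.array(b,float));return np.round((X[:3]/X[3]).ravel())
fs=lambda u,v:((u+.5)/4-.5+240,(v+.5)/4-.5+130)
print("handle end",tri((480,205),(438,282)))
print("rest cyl left top", tri((383,190),(370,190)))
print("plate", tri((322,88),(411,62)),tri((382,68),(460,35)))
for n,p in(("R near right bottom",(282,390)),("R far right bottom",(345,370)),("R near left bottom",(192,325)),("L near right bottom",(178,225)),("L near left",(133,165))):print(n,np.round(ray(s,fs(*p),0)))
for n,p in(("R nr top",(290,275)),("R fr top",(345,258)),("R nl",(190,208)),("L nr top",(180,122)),("L fr",(236,105)),("L nl",(131,63))):print(n,np.round(ray(s,fs(*p),66)))
for p in((258,103),(332,186),(424,276)):print("line",np.round(ray(s,fs(*p),1)))
cv2.imwrite("pics/sidegr.png",cv2.resize(s["img"][0:300,320:640],None,fx=2,fy=2))
E
```

```text
0.3
[[-0.     0.343  0.939]
 [-0.     0.939 -0.343]
 [-1.    -0.001 -0.   ]]
495.1580724843193
handle end [ 468. -437.   83.]
rest cyl left top [ 504. -222.  105.]
plate [682. -89. 263.] [ 690. -197.  330.]
R near right bottom [ 437. -132.    0.]
R far right bottom [ 471. -133.    0.]
R near left bottom [427. -59.   0.]
L near right bottom [466.  36.   0.]
L near left [475. 113.   0.]
R nr top [ 439. -139.   66.]
R fr top [ 468. -139.   66.]
R nl [429. -60.  66.]
L nr top [466.  26.  66.]
L fr [501.  29.  66.]
L nl [476. 107.  66.]
line [575. 146.   1.]
line [559.  29.   1.]
line [550. -80.   1.]
```

View pics/sidegr.png

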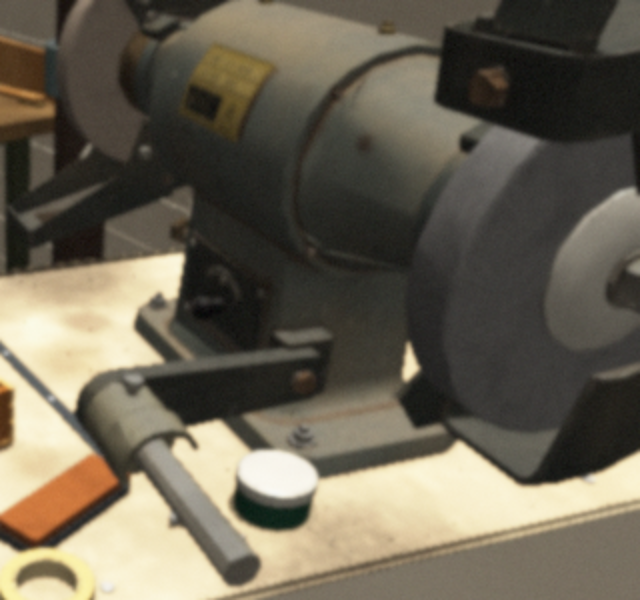

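```bash
python3 -m crank '[[[0,0,0],[-0.12,0,0],0.02],[[0,0,0],[-0.12,0,0],0.02],[[0.0075,-0.0325,0.018],[0,0,0],0.02],[[0.0075,-0.0325,0.018],[0,0,0],0.02],[[0.0075,-0.0325,0.018],[0,0,0],0.02],[[0.0075,-0.0325,0.018],[0,0,0],0.02],[[0.0075,-0.0325,0.018],[0,0,0],0.02],[[0.0075,-0.0325,0.018],[0,0,0],0.02]]'
python3 -m crank '[[[0.0075,-0.0325,0.018],[0,0,0],0.02],[[0.0075,-0.0325,0.018],[0,0,0],0.02],[[0.0075,-0.0325,0.018],[0,0,0],0.02],[[0.0075,-0.0325,0.018],[0,0,0],0.02],[[0.0075,-0.0325,0.018],[0,0,0],0.02],[[0.0075,-0.0325,0.018],[0,0,0],0.02],[[0.0075,-0.0325,0.018],[0,0,0],0.02],[[0,0,0],[0,0,0],0.02]]'
cat > w.py <<'E'
import sys
from h import *
# usage: w.py x y z yaw -> remaining shift in tool axes (m) and turn
o=ctrl.get_obs();M=R.from_rotvec(o["orientation"]).as_matrix()
print("t",round(o["t"],2),"p",np.round(o["ee_pos"],1),"yaw",round(np.arctan2(-M[0,1],M[1,1]),4),"toolx",np.round(M[:,0],3),"F",np.round(o["ft_force"],1),"w",round(o["width"],1))
if len(sys.argv)>3:
    p=np.array([float(v) for v in sys.argv[1:4]]);print("shift mm",np.round(M.T@(p-o["ee_pos"]),1))
E
python3 w.py 430.6 72.5 110
```

```text
t: 1.07
ee_pos: [300.5, 380.0, 177.6]
orientation: [0.086, 1.569, -0.085]
ft_force: [0.6, 0.2, 0.6]
width: 38.0
t: 1.73
ee_pos: [401.8, 136.9, 124.4]
orientation: [0.089, 1.569, -0.091]
ft_force: [0.4, 0.5, -0.7]
width: 20.2
t 1.73 p [401.8 136.9 124.4] yaw -0.1149 toolx [-0.001 -0.001 -1.   ] F [ 0.4  0.5 -0.7] w 20.2
shift mm [ 14.5 -60.7  36. ]
```

```bash
python3 -m crank '[[[0.005,-0.0305,0.018],[0,0,0],0.02],[[0.005,-0.0305,0.018],[0,0,0],0.02],[[0.025,0,0],[0,0,0],0.02],[[0.02,0,0],[0,0,0],0.02],[[0.013,0,0],[0,0,0],0.02],[[0,0,0],[0,0,0],0.02],[[0,0,0],[0,0,0],0.02],[[0,0,0],[0,0,0],0.02]]'
python3 w.py 430.6 72.5 57
python3 - <<'E'
from h import *
cv2.imwrite("pics/w1.png",cam("wrist")["img"])
cv2.imwrite("pics/s1.png",cv2.resize(cam("side")["img"][100:260,240:440],None,fx=4,fy=3.5))
E
```

```text
t: 2.4
ee_pos: [430.0, 77.4, 57.8]
orientation: [0.086, 1.568, -0.086]
ft_force: [-0.0, -0.7, 0.1]
width: 20.4
t 2.4 p [430.   77.4  57.8] yaw -0.1093 toolx [ 0.001  0.    -1.   ] F [-0.  -0.7  0.1] w 20.4
shift mm [ 0.8 -4.8  1.1]
```

View pics/w1.png

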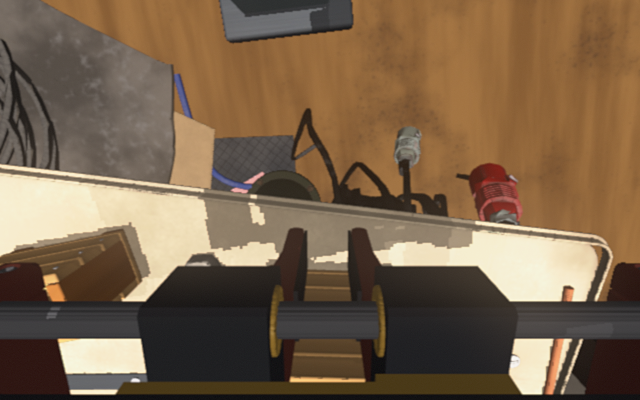

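View pics/s1.png

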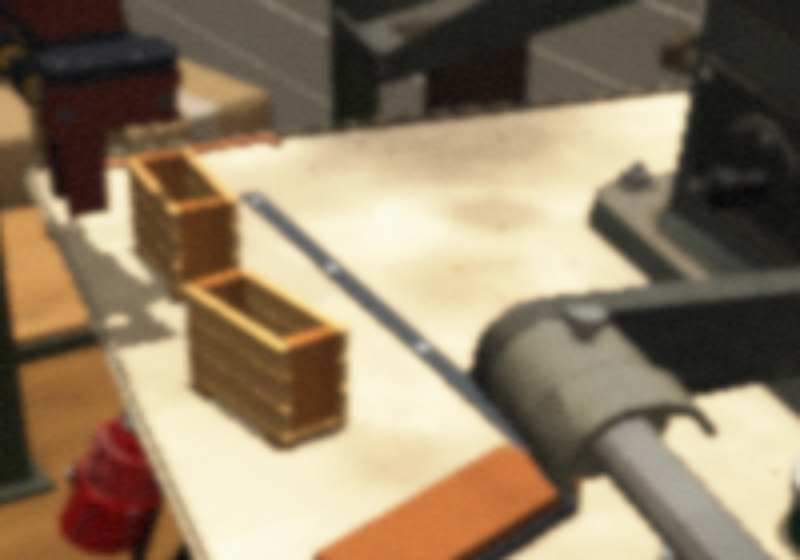

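```bash
python3 -m crank '[[[0.001,-0.005,0.01],[0,0,0],0.02],[[0,0,0.009],[0,0,0],0.02],[[0,0,0.005],[0,0,0],0.02],[[0,0,0.005],[0,0,0],0.02],[[0,0,0.005],[0,0,0],0.02],[[0,0,0.005],[0,0,0],0.02],[[0,0,0.005],[0,0,0],0.02],[[0,0,0],[0,0,0],0.02]]'
python3 - <<'E'
from h import *
cv2.imwrite("pics/s2.png",cv2.resize(cam("side")["img"][100:260,240:440],None,fx=4,fy=3.5))
E
```

```text
t: 3.17
ee_pos: [474.1, 67.2, 56.3]
orientation: [0.086, 1.568, -0.086]
ft_force: [-0.0, 0.3, 0.2]
width: 19.6
```

View pics/s2.png

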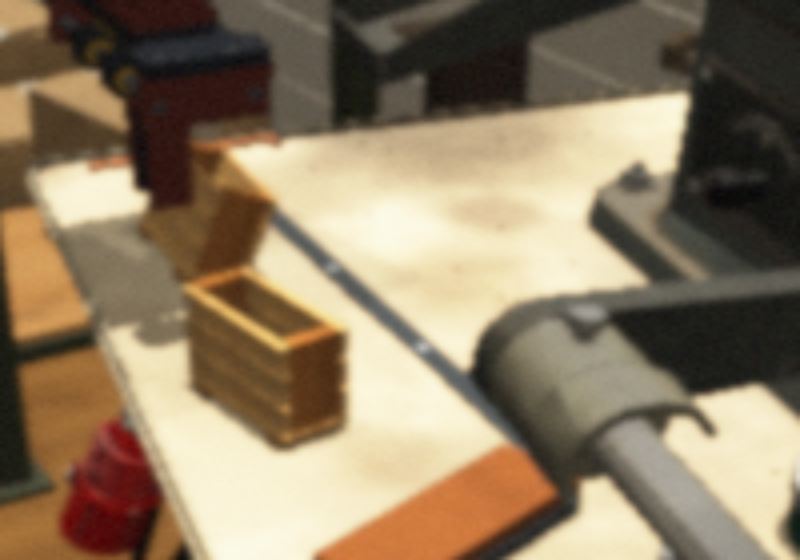

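Left crate is tilting cleanly (edge rising at ~(270,200) in the zoom). Continuing.

```bash
python3 -m crank '[[[0,0,0.005],[0,0,0],0.02],[[0,0,0.005],[0,0,0],0.02],[[0,0,0.005],[0,0,0],0.02],[[0,0,0.003],[0,0,0],0.02],[[0,0,0],[0,0,0],0.02],[[0,0,-0.02],[0,0,0],0.02],[[0,0,-0.04],[0,0,0],0.02],[[-0.03,0,-0.02],[0,0,0],0.02]]'
python3 - <<'E'
from h import *
cv2.imwrite("pics/s3.png",cv2.resize(cam("side")["img"][100:260,240:440],None,fx=4,fy=3.5))
E
```

```text
t: 3.88
ee_pos: [404.2, 73.3, 82.7]
orientation: [0.085, 1.58, -0.088]
ft_force: [-1.2, -0.9, 1.2]
width: 20.0
```

View pics/s3.png

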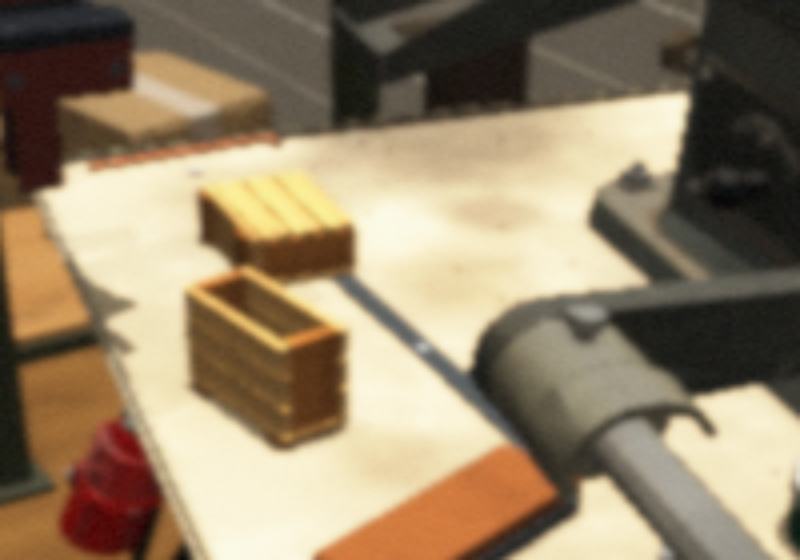

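```bash
python3 -m crank '[[[-0.01,0,-0.015],[-0.092,0,0],0.02],[[0,0,-0.008],[-0.092,0,0],0.02],[[0,-0.035,0],[0,0,0],0.02],[[0,-0.035,0],[0,0,0],0.02],[[0,-0.035,0],[0,0,0],0.02],[[0,-0.035,0],[0,0,0],0.02],[[0,-0.034,0],[0,0,0],0.02],[[0,0,0],[0,0,0],0.02]]'
python3 w.py 394.4 -100.2 57
python3 - <<'E'
from h import *
cv2.imwrite("pics/s4.png",cv2.resize(cam("side")["img"][100:260,240:440],None,fx=4,fy=3.5))
cv2.imwrite("pics/t4.png",cv2.resize(cam("top")["img"][130:280,200:400],None,fx=4,fy=4,interpolation=cv2.INTER_CUBIC))
E
```

```text
t: 4.6
ee_pos: [402.6, -102.3, 96.7]
orientation: [-0.056, 1.567, 0.054]
ft_force: [-0.6, 0.3, -0.3]
width: 19.7
t 4.6 p [ 402.6 -102.3   96.7] yaw 0.07 toolx [ 0.003 -0.002 -1.   ] F [-0.6  0.3 -0.3] w 19.7
shift mm [39.7  2.8 -8.1]
```

View pics/s4.png

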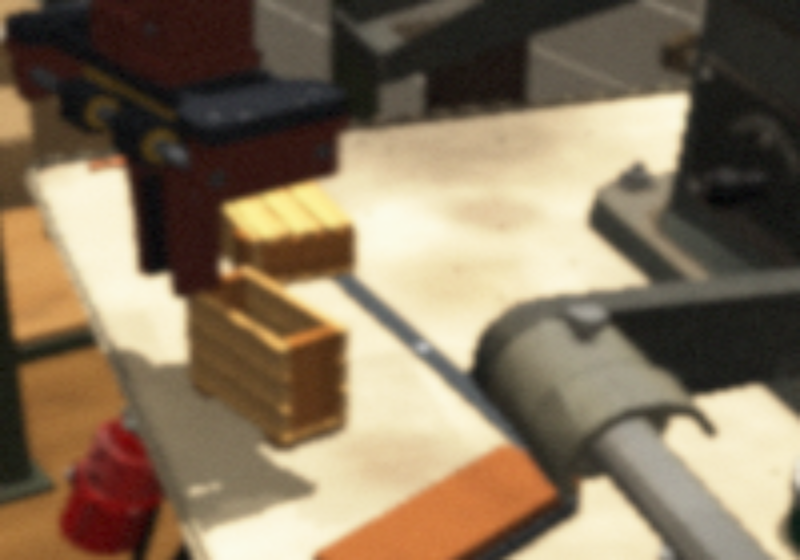

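View pics/t4.png

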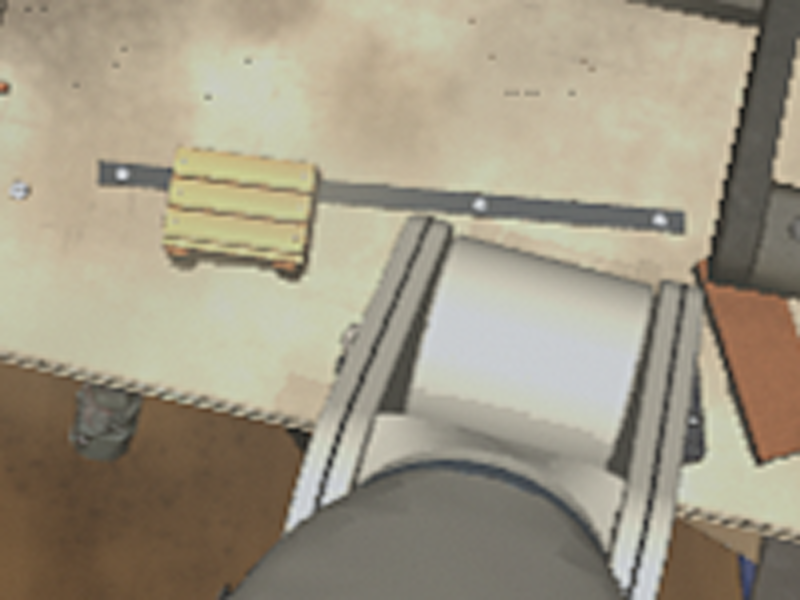

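```bash
python3 -m crank '[[[0.01,0.002,-0.008],[0,0,0],0.02],[[0.018,0,0],[0,0,0],0.02],[[0.012,0,0],[0,0,0],0.02],[[0,0,0.01],[0,0,0],0.02],[[0,0,0.009],[0,0,0],0.02],[[0,0,0.005],[0,0,0],0.02],[[0,0,0.005],[0,0,0],0.02],[[0,0,0.005],[0,0,0],0.02]]'
python3 -m crank '[[[0,0,0.005],[0,0,0],0.02],[[0,0,0.005],[0,0,0],0.02],[[0,0,0.005],[0,0,0],0.02],[[0,0,0.005],[0,0,0],0.02],[[0,0,0],[0,0,0],0.02],[[0,0,0],[0,0,0],0.02],[[0,0,0],[0,0,0],0.02],[[0,0,0],[0,0,0],0.02]]'
python3 - <<'E'
from h import *
cv2.imwrite("pics/s5.png",cv2.resize(cam("side")["img"][100:260,240:440],None,fx=4,fy=3.5))
E
```

```text
t: 5.37
ee_pos: [427.9, -93.5, 56.8]
orientation: [-0.059, 1.569, 0.059]
ft_force: [-1.1, 0.3, 1.7]
width: 20.1
t: 6.03
ee_pos: [446.5, -92.3, 56.1]
orientation: [-0.058, 1.57, 0.058]
ft_force: [0.3, 0.3, -0.4]
width: 20.0
```

View pics/s5.png

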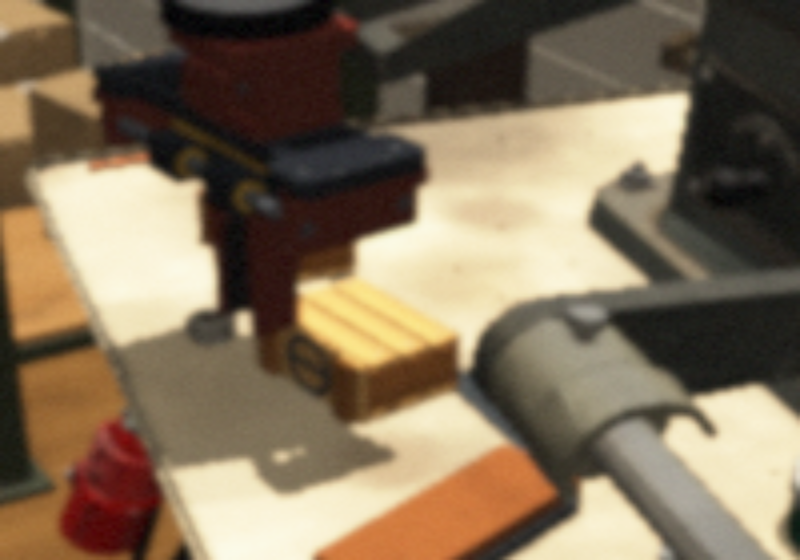

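```bash
python3 -m crank '[[[0,0,-0.015],[0,0,0],0.02],[[0,0,-0.035],[0,0,0],0.02],[[-0.03,0,-0.02],[0,0,0],0.02],[[-0.035,0,0],[0,0,0],0.02],[[-0.035,0.01,0],[0,0,0],0.02],[[-0.01,0.035,0],[0,0,0],0.02],[[-0.01,0.035,0],[0,0,0],0.02],[[0,0,0],[0,0,0],0.02]]'
python3 w.py
python3 - <<'E'
from h import *
cv2.imwrite("pics/s6.png",cv2.resize(cam("side")["img"][130:260,260:400],None,fx=5,fy=4.5,interpolation=cv2.INTER_CUBIC))
cv2.imwrite("pics/t6.png",cv2.resize(cam("top")["img"][130:280,200:400],None,fx=4,fy=4,interpolation=cv2.INTER_CUBIC))
E
```

```text
t: 6.75
ee_pos: [371.2, -14.3, 178.1]
orientation: [-0.06, 1.567, 0.061]
ft_force: [0.2, -0.4, -0.9]
width: 19.8
t 6.75 p [371.2 -14.3 178.1] yaw 0.0772 toolx [ 0.003  0.001 -1.   ] F [ 0.2 -0.4 -0.9] w 19.8
```

View pics/s6.png

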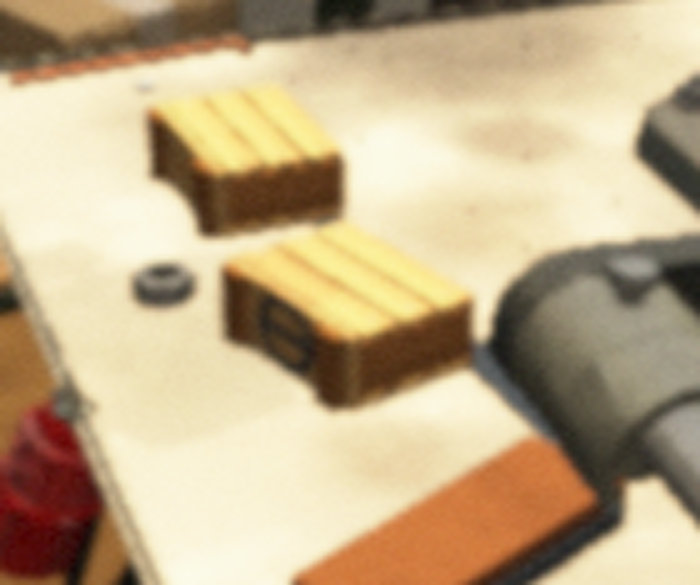

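View pics/t6.png

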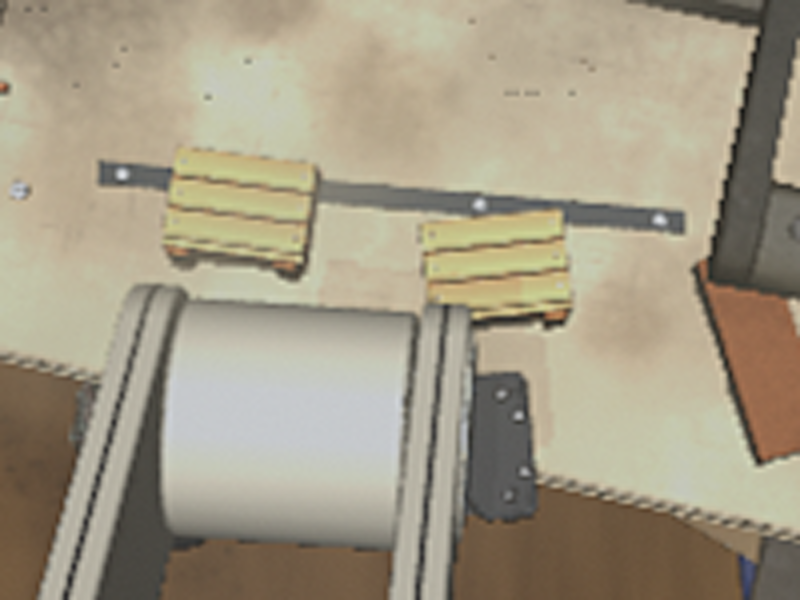

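```bash
python3 - <<'E'
from h import *
d=cam("top")
f=lambda u,v:((u+.5)/4-.5+200,(v+.5)/4-.5+130)
for n,q in(("L far l,r; near r,l(plank); skid",[(176,148),(318,165),(307,258),(163,241),(178,262),(290,274)]),("R",[(420,225),(562,211),(572,303),(430,318),(555,323)])):
    print(n,[np.round(ray(d,f(*p),38)[:2],1).tolist() for p in q])
print([np.round(ray(d,f(*p),1)[:2],1).tolist() for p in[(98,173),(684,222)]])
s=cam("side")
g=lambda u,v:((u+.5)/5-.5+260,(v+.5)/4.5-.5+130)
for n,p,z in(("L near right bottom",(207,234),0),("L far right bottom",(342,215),0),("L near right top",(205,175),38),("L far right top",(340,157),38),("L near left top",(150,108),38),
  ("R near right bot",(340,405),0),("R far right bot",(470,365),0),("R nr top",(350,345),38),("R fr top",(470,303),38),("R nl top",(225,268),38),("R nl bot",(228,335),0)):print(n,np.round(ray(s,g(*p),z)))
E
```

```text
L far l,r; near r,l(plank); skid [[576.1, 99.5], [564.8, 14.8], [508.9, 21.1], [519.9, 106.3], [507.3, 97.3], [499.4, 31.1]]
R [[527.9, -45.6], [535.5, -129.5], [480.5, -134.5], [472.4, -51.2], [468.8, -124.3]]
[[569.6, 153.1], [535.2, -205.0]]
L near right bottom [506.  33.   0.]
L far right bottom [567.  19.   0.]
L near right top [501.  24.  38.]
L far right top [561.  10.  38.]
L near left top [515. 103.  38.]
R near right bot [ 479. -127.    0.]
R far right bot [ 539. -126.    0.]
R nr top [ 475. -139.   38.]
R fr top [ 532. -134.   38.]
R nl top [466. -59.  38.]
R nl bot [469. -54.   0.]
```

```bash
python3 -m crank '[[[0,0,0],[0.0875,0,0],0.06],[[0,0,0],[0.0875,0,0],0.06],[[0,-0.026,0.02],[0,0,0],0.06],[[0,-0.026,0.02],[0,0,0],0.06],[[0.01,-0.024,0.02],[0,0,0],0.06],[[0.035,0,0],[0,0,0],0.06],[[0.035,0,0],[0,0,0],0.06],[[0.0,0,0],[0,0,0],0.06]]'
python3 w.py 425 -96 16
python3 - <<'E'
from h import *
cv2.imwrite("pics/w7.png",cam("wrist")["img"])
cv2.imwrite("pics/s7.png",cv2.resize(cam("side")["img"][100:260,240:440],None,fx=4,fy=3.5))
E
```

```text
t: 7.62
ee_pos: [418.7, -100.1, 90.5]
orientation: [0.084, 1.581, -0.08]
ft_force: [-1.5, 0.0, -1.0]
width: 59.5
t 7.62 p [ 418.7 -100.1   90.5] yaw -0.1042 toolx [-0.011  0.003 -1.   ] F [-1.5  0.  -1. ] w 59.5
shift mm [74.5  4.6  6.7]
```

View pics/w7.png

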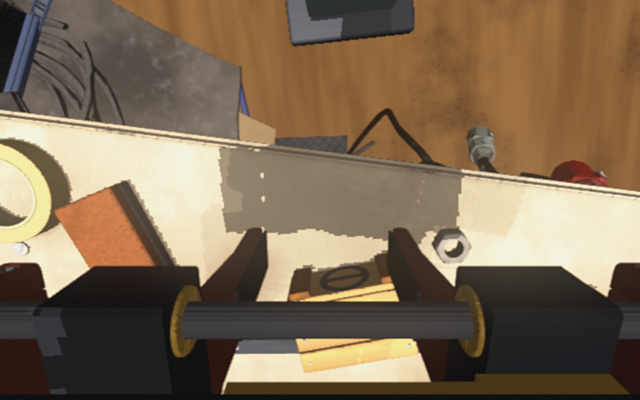

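View pics/s7.png

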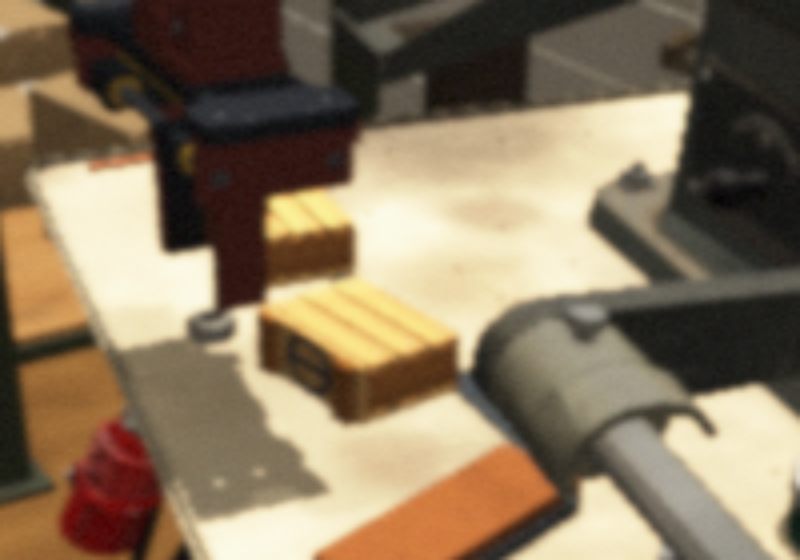

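```bash
python3 - <<'E'
from h import *
d=cam("wrist");o=ctrl.get_obs();M=R.from_rotvec(o["orientation"]).as_matrix()
for n,p,z in(("stamp",(345,277),19),("top near right",(290,300),38),("top near left",(396,284),38),("nut",(452,247),13)):
    P=ray(d,p,z);print(n,np.round(P,1),"tool",np.round(M.T@(P-o["ee_pos"]),1))
E
```

```text
stamp [478.3 -92.7  19. ] tool [77.3 12.9 54.6]
top near right [ 481.9 -132.7   38. ] tool [ 58.3 -26.5  62.2]
top near left [477.1 -58.1  38. ] tool [58.3 47.3 49.9]
nut [465.1 -10.7  13. ] tool [83.4 93.1 33.1]
```

```bash
python3 -m crank '[[[0.03,0.006,0.003],[0,0,0],0.06],[[0.03,0,0],[0,0,0],0.06],[[0.014,0,0],[0,0,0],0.06],[[0,0,0.005],[0,0,0],0.06],[[0,0.001,0.009],[0,0,0],0.06],[[0,0.001,0.009],[0,0,0],0.06],[[0,0.0007,0.007],[0,0,0],0.06],[[0,0,0],[0,0,0],0.06]]'
python3 w.py
python3 - <<'E'
from h import *
cv2.imwrite("pics/w8.png",cam("wrist")["img"])
cv2.imwrite("pics/s8.png",cv2.resize(cam("side")["img"][100:260,240:440],None,fx=4,fy=3.5))
E
```

```text
t: 8.43
ee_pos: [460.4, -94.5, 23.9]
orientation: [0.078, 1.564, -0.079]
ft_force: [0.6, -0.2, -0.1]
width: 60.1
t 8.43 p [460.4 -94.5  23.9] yaw -0.1003 toolx [ 0.005 -0.001 -1.   ] F [ 0.6 -0.2 -0.1] w 60.1
```

View pics/w8.png

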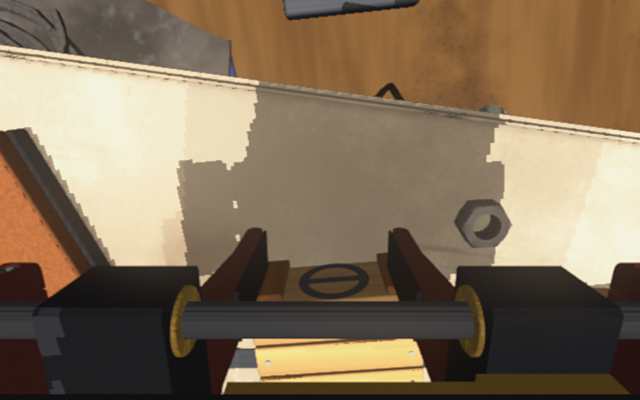

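View pics/s8.png

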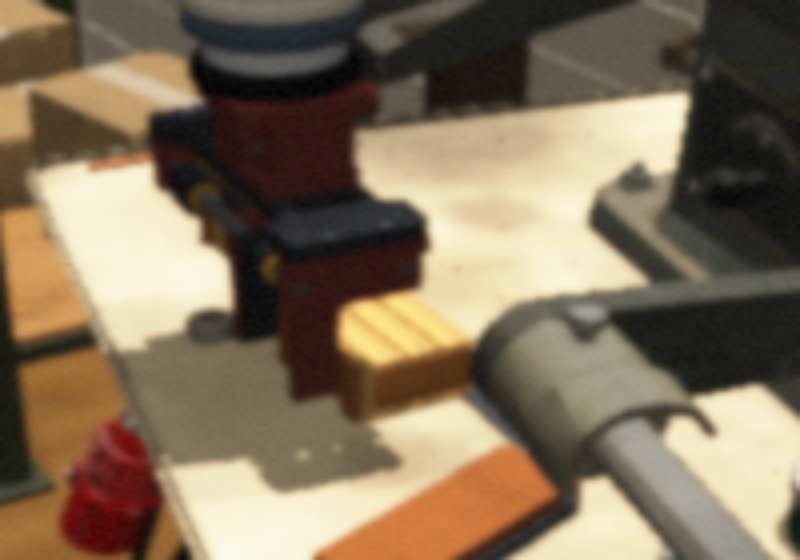

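```bash
python3 -m crank '[[[0.005,0,0.005],[0,0,0],0.06],[[0,0.0006,0.006],[0,0,0],0.06],[[0,0.0006,0.006],[0,0,0],0.06],[[0,0.0006,0.006],[0,0,0],0.06],[[0,0.0006,0.006],[0,0,0],0.06],[[0,0.0006,0.006],[0,0,0],0.06],[[0,0.0006,0.006],[0,0,0],0.06],[[0,0,0],[0,0,0],0.06]]'
python3 w.py
python3 - <<'E'
from h import *
cv2.imwrite("pics/w9.png",cam("wrist")["img"])
cv2.imwrite("pics/t9.png",cv2.resize(cam("top")["img"][130:280,200:400],None,fx=4,fy=4,interpolation=cv2.INTER_CUBIC))
E
```

```text
t: 9.2
ee_pos: [499.9, -94.8, 17.3]
orientation: [0.079, 1.567, -0.079]
ft_force: [0.7, 0.3, 0.6]
width: 59.8
t 9.2 p [499.9 -94.8  17.3] yaw -0.1006 toolx [ 0.002 -0.    -1.   ] F [0.7 0.3 0.6] w 59.8
```

View pics/w9.png

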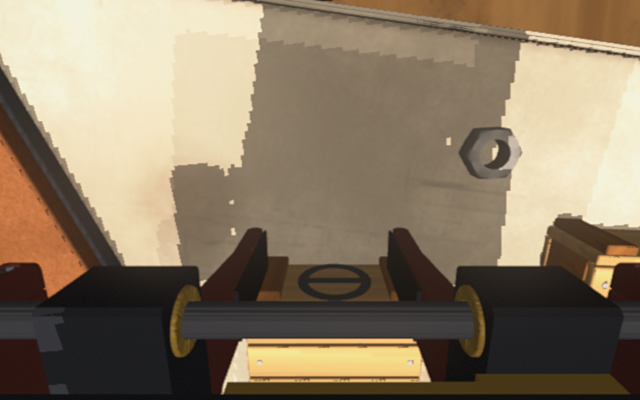

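View pics/t9.png

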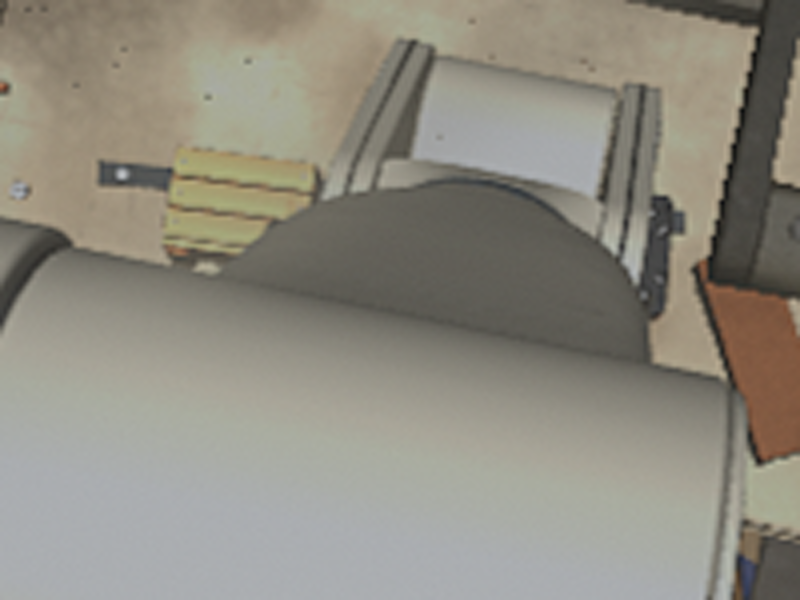

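```bash
python3 -m crank '[[[0,0.0006,0.006],[0,0,0],0.06],[[0,0.0006,0.006],[0,0,0],0.06],[[0,0.0006,0.006],[0,0,0],0.06],[[0,0.0006,0.006],[0,0,0],0.06],[[0,0.0006,0.006],[0,0,0],0.06],[[0,0.0006,0.006],[0,0,0],0.06],[[0,0,0.003],[0,0,0],0.06],[[0,0,0],[0,0,0],0.06]]'
python3 w.py
python3 - <<'E'
from h import *
cv2.imwrite("pics/w10.png",cam("wrist")["img"])
cv2.imwrite("pics/s10.png",cv2.resize(cam("side")["img"][60:240,240:440],None,fx=4,fy=3.3))
E
```

```text
t: 9.97
ee_pos: [538.4, -95.1, 17.3]
orientation: [0.079, 1.568, -0.079]
ft_force: [-0.7, 0.6, 0.6]
width: 60.3
t 9.97 p [538.4 -95.1  17.3] yaw -0.1007 toolx [ 0.001 -0.    -1.   ] F [-0.7  0.6  0.6] w 60.3
```

View pics/w10.png

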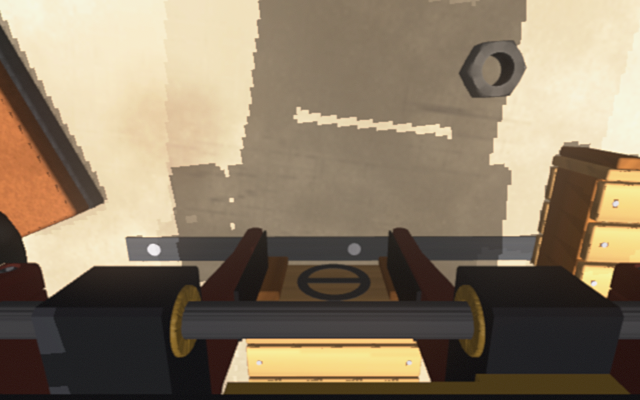

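View pics/s10.png

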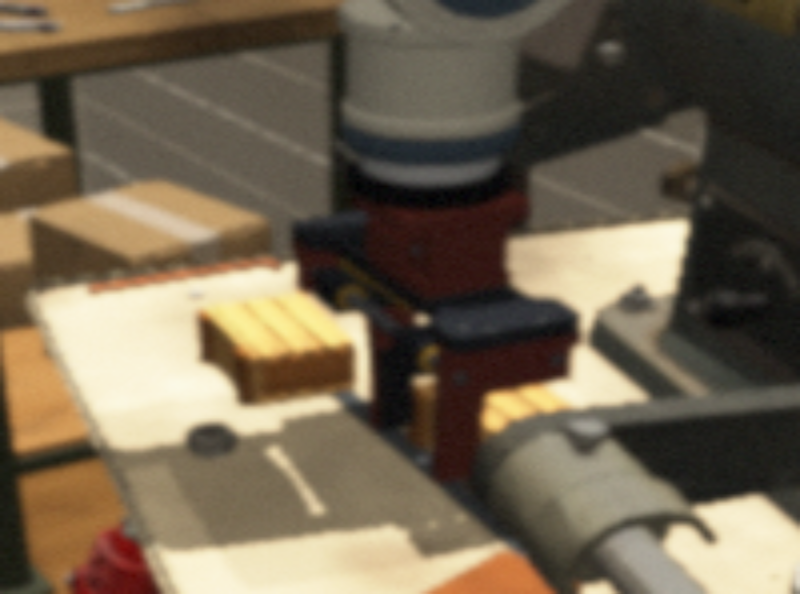

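```bash
python3 - <<'E'
from h import *
d=cam("wrist");o=ctrl.get_obs();M=R.from_rotvec(o["orientation"]).as_matrix()
cv2.imwrite("pics/w10z.png",cv2.resize(d["img"][220:310,235:435],None,fx=4,fy=4,interpolation=cv2.INTER_CUBIC))
for n,p,z in(("strip near",(330,237),1),("far",(330,261),1),("skid bot",(277,258),1),("skid top",(277,300),38)):
    P=ray(d,p,z);print(n,np.round(P,1),"tool",np.round(M.T@(P-o["ee_pos"]),1))
E
```

```text
strip near [538.  -93.7   1. ] tool [16.2  1.4  0.5]
far [552.1 -95.1   1. ] tool [16.2  1.4 14.7]
skid bot [ 547.4 -124.     1. ] tool [ 16.2 -27.9  12.9]
skid top [ 551.1 -119.4   38. ] tool [-20.8 -22.9  16.2]
```

View pics/w10z.png

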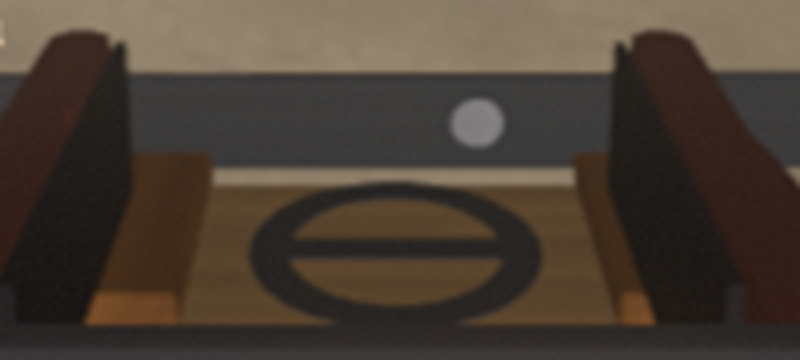

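```bash
python3 -m crank '[[[0,0,0.004],[0,0,0],0.06],[[0,0,0.004],[0,0,0],0.06],[[0,0,0.003],[0,0,0],0.06],[[0,0,0],[0,0,0],0.06],[[0,0,0],[0,0,0],0.06],[[0,0,0],[0,0,0],0.06],[[0,0,0],[0,0,0],0.06],[[0,0,0],[0,0,0],0.06]]'
python3 w.py
python3 - <<'E'
from h import *
d=cam("wrist");cv2.imwrite("pics/w11.png",cv2.resize(d["img"][180:310,235:435],None,fx=4,fy=4,interpolation=cv2.INTER_CUBIC))
E
```

```text
t: 10.78
ee_pos: [548.1, -96.1, 17.2]
orientation: [0.079, 1.569, -0.079]
ft_force: [-0.8, 1.0, -0.8]
width: 59.6
t 10.78 p [548.1 -96.1  17.2] yaw -0.1008 toolx [ 0. -0. -1.] F [-0.8  1.  -0.8] w 59.6
```

View pics/w11.png

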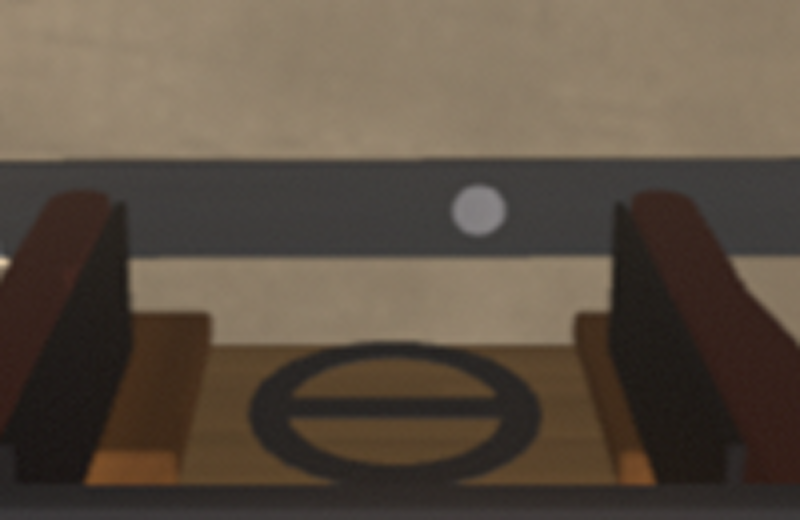

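```bash
python3 -m crank '[[[0,0,-0.01],[0,0,0],0.06],[[0,0,-0.03],[0,0,0],0.06],[[0,0,-0.035],[0,0,0],0.06],[[-0.02,0,-0.03],[0,0,0],0.06],[[-0.035,0,-0.02],[0,0,0],0.06],[[-0.035,0,-0.02],[0,0,0],0.06],[[-0.035,0,-0.01],[0,0,0],0.06],[[0,0,0],[0,0,0],0.06]]'
python3 w.py
python3 - <<'E'
from h import *
cv2.imwrite("pics/s12.png",cv2.resize(cam("side")["img"][100:320,240:480],None,fx=3.3,fy=2.7))
cv2.imwrite("pics/t12.png",cv2.resize(cam("top")["img"][130:280,200:400],None,fx=4,fy=4,interpolation=cv2.INTER_CUBIC))
E
```

```text
t: 11.5
ee_pos: [393.7, -80.6, 146.8]
orientation: [0.078, 1.563, -0.08]
ft_force: [0.1, -0.2, 0.4]
width: 60.2
t 11.5 p [393.7 -80.6 146.8] yaw -0.101 toolx [ 0.007 -0.002 -1.   ] F [ 0.1 -0.2  0.4] w 60.2
```

View pics/s12.png

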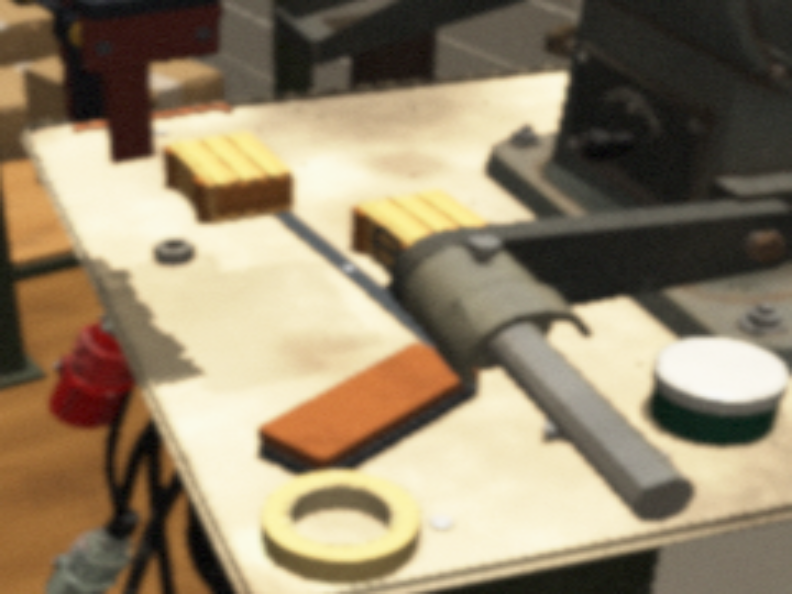

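View pics/t12.png

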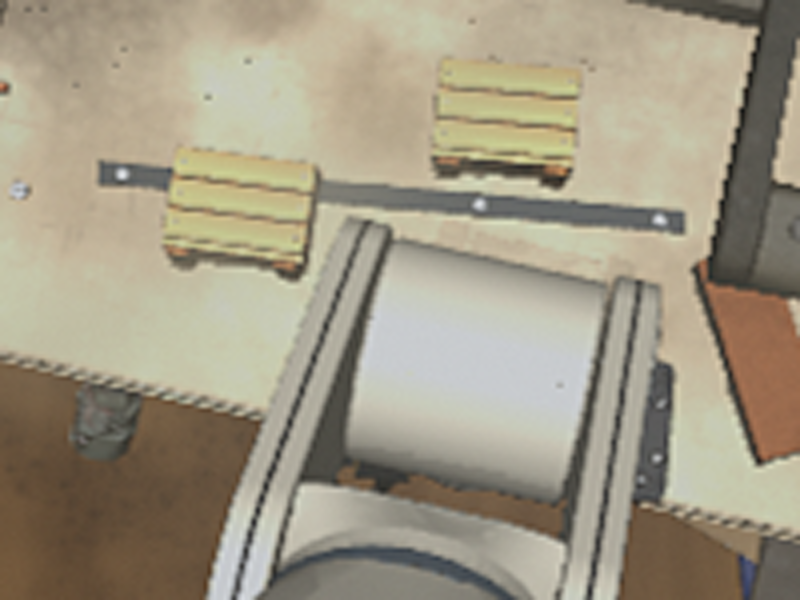

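```bash
python3 -c "
from workcell import workorder
print(workorder.close_job())"
```

```text
the job is handed in; nothing more can be done
None
```

I tipped both crates onto their back sides without gripping or lifting either, and the stamp turned out to be under the right-hand one. I then pushed that crate flush and parallel over the dispatch line. The job was handed in at about 11.6 s of robot time.

- **Stamped crate:** the last wrist-camera view shows its near edge about 8 mm beyond the far edge of the line. The last top view shows it lying wholly beyond the line.
- **Things around:** the nut, oilstone, tape and tin look undisturbed in the last pictures. I did not identify the bolt in any picture, so I could not check it. The wrist force readings at the end of each call were about 2 N at most, and the gripper was clear of everything at the end.
- **Other crate, which does not fully agree with the task:** it lies exactly where it was tipped, with its heel edge and centre short of the line. Its far part rests across the strip, about 15–20 mm past the strip's near edge by my measurements. It started with its heel only about 50 mm from the strip, so tipping it (66 mm deep when lying) put it there. I left it because the task said to leave it where it was tipped.

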